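Set the batter mixer, mesh its beater and hold it down

TASK

On the buffet's mixer, first turn the dial until the sliding pointer stands at the steel mark tab. Then take the beater with the two wire loops (not the dough hook) out of its stand, turn it until its cross foot meshes with the cross slots of the drive in the bowl, slide it fully home, and push it on down against the spring, close to the bottom of its travel. Finish holding the beater with the gripper and still pressing it down; leave the dough hook, the cup and the jar where they are.

Things in the scene. Friction and masses are not known exactly. Their poses are not given: they have to be found in the camera images.
- mixer: White mixer base, fixed: 220 (x) by 370 mm (y from -255 to +115), top face 40 mm above the table. Origin on the table under the bowl's centre; x away from its front, y to its left, z up. Yaw within 20 degrees. Open steel bowl, rim 200 mm across and 100 mm above the table. Part y below -110 mm is the control panel: dial at x -40, y -180; pointer track at x 30 to 70 mm.
- dial (a joint): Angle of the black dial knob, 0 to 3.0 rad, growing as it is turned clockwise seen from above. It stays where it is left (friction about 0.04 N m). Gearing moves the pointer 24 mm per rad.
- dial_grip (a point): On the dial's vertical axis, the point to pinch: 37 mm above the panel (77 above the table). The grip bar is 42 mm long (along this frame's x), 14 mm thick (along y; pinch across y), 14 to 44 mm above the panel. The frame turns with the knob.
- pointer_tip (a point): Tip of the small aluminium pointer that slides in a black track on the panel along the mixer's y (72 mm of travel); a growing dial angle moves it to +y. It points to the mixer's +x, top 47 mm above the table. It starts 10 to 46 mm short of the mark, on its -y side. Only the dial moves it.
- mark_tip (a point): Tip of the fixed steel mark tab (28 mm long, 7 mm tall) on the panel beside the pointer track, pointing to the mixer's -x, towards the track; axes as the mixer's. The pointer is set when both tips have the same mixer-y; about 2 mm remain between them in x.
- beater: Loose beater, 108 mm tall, about 160 g. Origin: centre of the foot's underside; z up the stem. Foot: steel cross of two bars 30 x 6 mm along its x and y, 16 mm tall, lowest 4 mm slimmer (26 x 4). Collar 42 mm across at 16 to 21 mm, hub 16 mm across. Two wire loops reach 45 mm out on +x and -x, at 23 to 71 mm. It starts upright in its stand, origin 8 mm above the table, any yaw.
- beater_grip (a point): Centre of the beater's flat grey grip: 36 mm along x, 14 mm thick along y (pinch across y from above), 76 to 108 mm above the beater's origin; this point is 92 mm above it. Axes as the beater's.
- hook: Dough hook, the wrong attachment: same foot, collar, grip and origin as the beater, but a single thick curved arm (12 mm bar, hooked downwards, 44 mm out on +x only) instead of the two thin wire loops. It stands in the other stand.
- stand_a: White fixed ring in which the beater starts, foot in the hole, collar on the rim: 64 mm outside, 37 mm hole, 24 mm tall. Origin on its axis at the table. The two stands change places.
- stand_b: The same kind of ring, holding the dough hook.
- drive_top (a point): Centre of the top face of the drive in the bowl's middle: 40 mm square block, top 74 mm above the table when up. Two crossed slots 8.5 mm wide, 18 mm deep, open at the ends, along this frame's x and y: the foot fits at any multiple of 90 degrees. Its angle varies; it does not yield to twisting. Beater home: its origin 16 mm below this point, collar on the face. Unmeshed: origin at this height.
- drive (a joint): How far the drive is pushed down, in m, 0 to 0.010. Spring: it starts to move at about 5 N and meets the bottom stop at about 11 N; it rises when released. The beater's weight alone does not move it.
- cup: White plastic cup, 72 mm across, 70 mm tall, a bystander. Origin at the centre of its underside.
- jar: Jam jar, 68 mm across, 90 mm tall, a bystander. Origin at the centre of its underside.
Not all that is in view belongs to the job. What is shaped like the beater but purple or red is not meant.

How it is judged:
By the outcome, as a careful person would: the job done as asked, in the order asked, and still so for the second after the job is handed in, while the arm keeps its last pose, push and grip.
It also fails if it takes over 70 s, if anything falls off the work surface, if the arm or the gripper's body presses on something with over 40 N, if the wrist force passes 120 N, or if a joint passes its speed limit or range.

ROBOT

A 6-joint arm with a two-finger parallel gripper is mounted at the origin on the work surface. World frame = base frame: x ahead of the robot, y to its left, z up, the work surface at z = 0. Lengths are in mm, angles in rad, forces in N, time in s.
With the tool pointing down it reaches from about 325 to 850 mm from the base axis. Payload 4.4 kg.
Tool frame: the origin (TCP) lies on the centre line of the jaws, within the pads' length; the fingertips stand 22 mm ahead of it and the grasp point (between the pads) lies 3 mm ahead of it (bot.nose_length is the z of the fingertips in the tool frame, in mm); z points along the fingers, y is the line along which they close (so a half turn about z gives the same grasp; the last joint's range is limited). The gripper opens to 94 mm and grips with 3 to 60 N. Pads are 16 mm wide; open, the fingers measure 119 mm over their backs; the gripper's body (75 mm by 177 mm) begins 78 mm behind the grasp point.
Start: joints at [-1.375, 0.207, 1.542, -0, 1.393, -0.15], TCP at [194.884, -540.969, 227.447] pointing down, gripper open.
Joint ranges: [-2.73, 2.73], [-0.86, 2.22], [0.23, 2.46], [-1.11, 4.25], [0.08, 2.63], [-2.82, 2.82]. Speed limits (rad/s): [2.79, 2.79, 3.14, 3.14, 3.14, 3.14].

INTERFACE

Orientations are given as a unit quaternion [x, y, z, w].
In Python, from cell import bot gives the robot as it stands. The module is installed in compiled form; this text tells all that it offers.
- The arm moves only by the tool carry_out, never from a script. Its argument "plan" is a list of rows, each a list of 2 entries, a list of its own where there are three numbers: the shift along the world's x, y, z in mm, then the turn, a rotation vector about the world's x, y, z in degrees. A call has 1 to 20 rows; each row shifts and turns the commanded pose from where the row before left it; what a row does not reach is not made up. A row lasts 1/10 s, in which the tool goes at most 50 mm and 8.59 degrees, less where a joint would pass 70% of its speed; a pose out of reach is approached as far as the arm can. A call is refused whole if a number of a shift passes 50 or a number of a turn 8.59, either way. A call with a gripper value outside its range is refused whole. "fingers" is the finger opening in mm, from 0 to 94, set as the call begins (left out, the last holds). The fingers move at their own pace and stop on an object; "newtons" is the grip in N (left out, the last holds). Time passes only in rows, so rows that do not move let the fingers close. It gives the time, the measured TCP pose, the force, the opening and the grip force at its end, in the units of the state.
- bot.read_state(): the state, without advancing time (a new reading comes with each control period).
- bot.snapshot(name): name is "scene" or "top" or "wrist"; returns the picture (384x512x3 uint8, red, green, blue); there is no depth.
- bot.calibration(name): a dict with "vertical_fov" (degrees; the focal length in pixels is half the picture's height over the tangent of half this angle, whatever the lens; pixels are square), "cx", "cy" (the principal point, pixels), "T" (4x4, takes a point from camera to world coordinates); the wrist camera has in their place "tool_from_camera" (4x4, takes a point from camera to tool coordinates, whose origin is the TCP and whose axes are the flange's). Camera axes: x right, y down, z forward; pixel columns grow to the right and rows downward; lengths in mm; the calibration is good to about 2 mm. A picture is of the moment at which its call begins: read the wrist's pose just before it. calibration takes no time and is no camera call.
- bot.finish_job(): hands the job in; it is judged then, once.
The state is a dict: "time": time; "q": joint angles; "qd": joint speeds; "tau": joint torques, N m; "ee_pos": TCP position; "tool_rot": TCP orientation; "ft_force": force on the tool from outside, world axes, zero at the start; "torque": the same for the moment, N m; "gripper_width": finger opening in mm; "grip_force": force on a finger pad.
Only numpy, scipy, OpenCV 4.12 (cv2) and the standard library are available. Lean on these libraries where they do the work, as an engineer would, in place of code of your own. Each camera call takes 0.05 s, during which the arm holds its last target. There are 200 camera calls.

## Working session

There is one attempt and no reset: what is moved stays moved. The work goes in short steps, Python scripts to look and compute and a tool call to move; the robot and the scene stay as the last step left them, time stands still between calls to the robot, and variables do not carry over. Pictures are saved under pics/ and viewed, at most 10 in all, crops included, and the job is handed in when it is done.

Besides the shell and the picture viewer there is one more tool, called as name([rows], argument=value, ...), one row to a line, values as JSON. carry_out: Moves the arm, as the interface text tells. Its arguments: {"type":"object","properties":{"plan":{"type":"array"},"fingers":{"type":"number"},"newtons":{"type":"number"}},"required":["plan"]}

```bash
mkdir -p pics; python3 - <<'E'
from cell import bot
import cv2,numpy as np
for n in("scene","top"):
    im=bot.snapshot(n)[:,:,::-1]; cv2.imwrite(f"pics/{n}0.png",im)
    print(n,bot.calibration(n))
c=bot.calibration("wrist");print(c);s=bot.read_state();print(s["ee_pos"],s["tool_rot"],s["time"])
a=cv2.imread("pics/top0.png");cv2.imwrite("pics/top0b.png",cv2.resize(a,(800,600),interpolation=cv2.INTER_CUBIC))
E
```

```text
scene {'vertical_fov': 49.076567467068514, 'cx': 257.6101929713943, 'cy': 191.92904114620111, 'T': array([[ 3.50058918e-01,  7.50577335e-01, -5.60439486e-01,
         1.13738010e+03],
       [ 9.36720043e-01, -2.78074952e-01,  2.12673181e-01,
        -1.65632589e+02],
       [ 3.78348639e-03, -5.99423043e-01, -8.00423451e-01,
         9.43699281e+02],
       [ 0.00000000e+00,  0.00000000e+00,  0.00000000e+00,
         1.00000000e+00]])}
top {'vertical_fov': 49.32817534782007, 'cx': 255.28096455319925, 'cy': 189.32539522550604, 'T': array([[ 8.12292385e-02, -9.73634104e-01,  2.13162948e-01,
         3.05664871e+02],
       [-9.96692337e-01, -7.88153580e-02,  1.98122567e-02,
         5.78804763e+01],
       [-2.48937476e-03, -2.14067211e-01, -9.76815762e-01,
         1.23900289e+03],
       [ 0.00000000e+00,  0.00000000e+00,  0.00000000e+00,
         1.00000000e+00]])}
{'vertical_fov': 59.752983489223, 'cx': 254.1184090535738, 'cy': 187.35000014270835, 'tool_from_camera': array([[-8.10789303e-04, -9.62051462e-01, -2.72866867e-01,
         7.89050814e+01],
       [ 9.99999112e-01, -4.91460465e-04, -1.23861987e-03,
         8.09694636e-03],
       [ 1.05751278e-03, -2.72867629e-01,  9.62051006e-01,
        -1.57539963e+02],
       [ 0.00000000e+00,  0.00000000e+00,  0.00000000e+00,
         1.00000000e+00]])}
[ 194.73947617 -540.30708729  226.44077569] [ 9.85091686e-01  1.72027227e-01 -2.54823377e-05 -1.00175649e-03] 0.1
```

View pics/top0b.png

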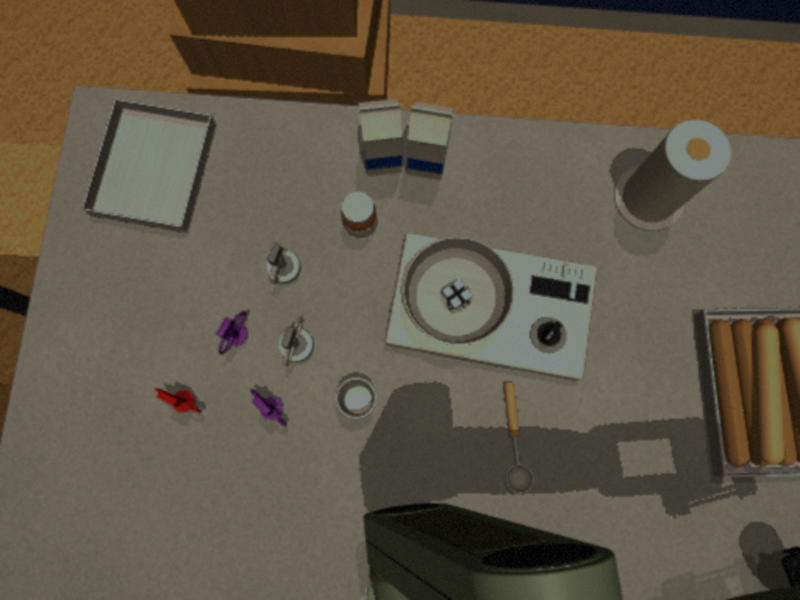

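View pics/scene0.png

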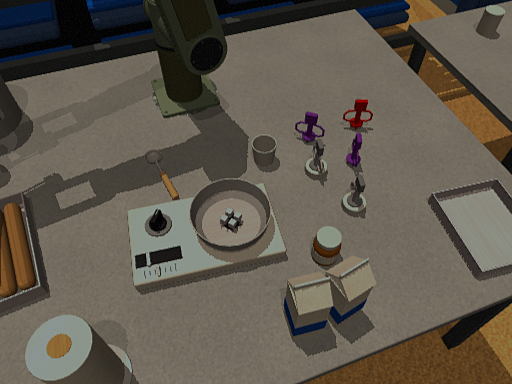

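The top view shows the mixer with corners at about (406,235), (597,266), (582,378) and (388,343). The drive is at (457,294), the dial at (549,334) and the pointer at about (573,290). The stands are at (283,265) and (295,343). The one at (295,343) looks like the two-loop beater.

```bash
cat > h.py <<'E'
from cell import bot
import cv2,numpy as np
from scipy.spatial.transform import Rotation as R
def cam(n,st=None):
    c=bot.calibration(n); f=192/np.tan(np.radians(c["vertical_fov"]/2))
    if n=="wrist":
        s=st or bot.read_state(); M=np.eye(4); M[:3,:3]=R.from_quat(s["tool_rot"]).as_matrix(); M[:3,3]=s["ee_pos"]; T=M@c["tool_from_camera"]
    else: T=c["T"]
    return f,c["cx"],c["cy"],T
def w(C,uv,z):
    f,cx,cy,T=C; d=T[:3,:3]@np.array([(uv[0]-cx)/f,(uv[1]-cy)/f,1]); o=T[:3,3]
    return o+d*(z-o[2])/d[2]
def px(C,P):
    f,cx,cy,T=C; p=T[:3,:3].T@(np.asarray(P,float)-T[:3,3]); return np.array([f*p[0]/p[2]+cx,f*p[1]/p[2]+cy])
E
python3 - <<'E'
from h import *
C=cam("top")
k=.64
P=[w(C,np.array(u)*k,40)[:2] for u in [(406,235),(597,266),(582,378),(388,343)]]
print(np.round(P,1))
for n,u,z in [("drive",(457,294),74),("dial",(549,332),84),("sA",(283,266),24),("sB",(296,345),24),("gripA",(276,252),100),("gripB",(294,330),100),("cup",(356,390),70),("jar",(358,208),90)]: print(n,np.round(w(C,np.array(u)*k,z),1))
a,b,c,d=P
e1=(a-b);e2=(d-c);print(np.degrees(np.arctan2(-e1[0],e1[1])),np.degrees(np.arctan2(-e2[0],e2[1])),np.linalg.norm(e1),np.linalg.norm(e2),np.linalg.norm(a-d),np.linalg.norm(b-c))
E
```

```text
[[ 687.4   78.3]
 [ 655.3 -287.6]
 [ 441.1 -263.8]
 [ 476.7   95. ]]
drive [571.9 -24.   74. ]
dial [ 513.4 -191.5   84. ]
sA [611.4 309.5  24. ]
sB [461.2 267.   24. ]
gripA [617.3 309.5 100. ]
gripB [477.7 260.5 100. ]
cup [384.  143.6  70. ]
jar [716.5 170.3  90. ]
-5.0155711029993775 -5.658498911461008 367.26282905971567 360.53666181032924 211.44476222134514 215.54013987195643
```

carry_out([
  [[25,25,0],[0,0,-1.8]],
  [[25,25,0],[0,0,-1.8]],
  [[25,25,0],[0,0,-1.8]],
  [[25,25,0],[0,0,-1.8]],
  [[25,25,0],[0,0,-1.8]],
  [[25,25,0],[0,0,-1.8]],
  [[25,25,0],[0,0,-1.8]],
  [[25,25,0],[0,0,-1.8]],
  [[25,25,0],[0,0,-1.8]],
  [[25,25,0],[0,0,-1.8]],
  [[25,25,0],[0,0,-1.8]],
  [[25,25,0],[0,0,-1.8]],
  [[25,25,0],[0,0,-1.8]],
  [[25,25,0],[0,0,-1.8]],
  [[0,0,0],[0,0,0]],
  [[0,0,0],[0,0,0]],
], fingers=94, newtons=20)

```text
time: 1.7
ee_pos: [544.7, -190.4, 226.7]
tool_rot: [0.999, -0.046, -0.001, -0.0]
ft_force: [-0.4, -0.6, 0.2]
gripper_width: 93.9
grip_force: 0.0
```

```bash
python3 - <<'E'
from h import *
s=bot.read_state();im=bot.snapshot("wrist")[:,:,::-1];cv2.imwrite("pics/w1.png",im)
np.save("w1.npy",np.r_[s["ee_pos"],s["tool_rot"]]);print(s["ee_pos"],s["tool_rot"],s["ft_force"])
cv2.imwrite("pics/w1b.png",cv2.resize(im,(800,600),interpolation=cv2.INTER_CUBIC))
E
```

```text
[ 544.67776172 -190.37676083  226.73884909] [ 9.98942191e-01 -4.59767335e-02 -7.98250257e-04 -3.11422472e-05] [-0.4183795  -0.55101626  0.21344131]
```

View pics/w1b.png

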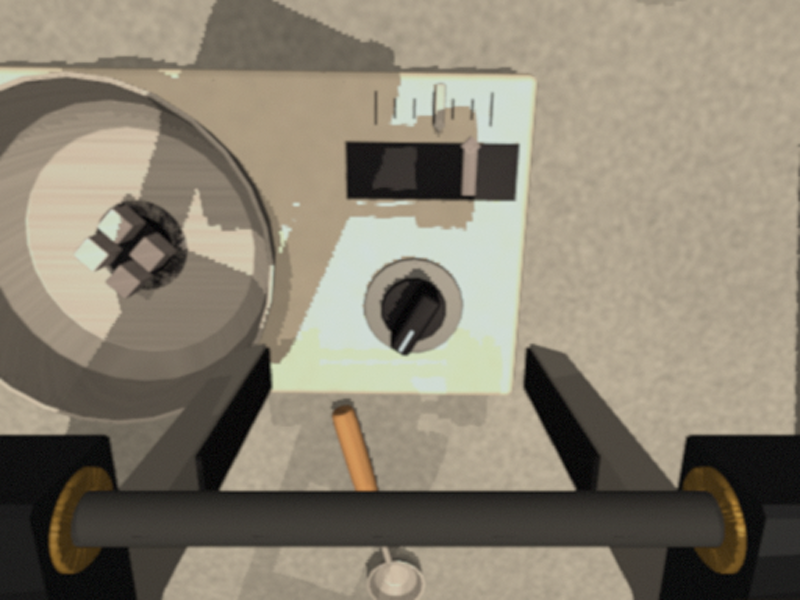

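The panel shows the pointer tip at about (471,137) and the mark tip at about (438,132), with the dial bar running from (404,348) to (432,288). I'll enlarge the dial and pointer area.

```bash
python3 - <<'E'
from h import *
im=cv2.imread("pics/w1.png");c=im[45:235,215:345]
c=cv2.convertScaleAbs(c,alpha=1.3,beta=35)
cv2.imwrite("pics/w1c.png",cv2.resize(c,None,fx=3,fy=3,interpolation=cv2.INTER_CUBIC))
E
```

```text
(no output)
```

View pics/w1c.png

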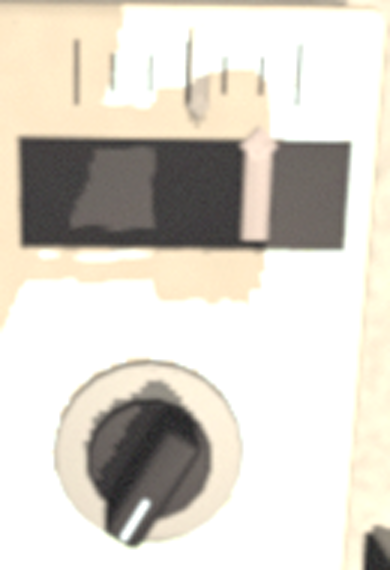

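```bash
cat >> h.py <<'E'
def st(a): return {"ee_pos":a[:3],"tool_rot":a[3:]}
E
python3 - <<'E'
from h import *
C=cam("wrist",st(np.load("w1.npy")))
q=lambda u:np.array(u)/3+[215,45]
p=w(C,q((257,127)),47)[:2];m=w(C,q((197,122)),47)[:2]
A=w(C,np.array((536,75))*.64,40)[:2];B=w(C,np.array((513,393))*.64,40)[:2]
print("corners",A,B, np.linalg.norm(A-B),np.degrees(np.arctan2(*(A-B)[::-1])))
x=(A-B)/np.linalg.norm(A-B);y=np.array([-x[1],x[0]])
O=(A+B)/2+255*y
print("origin",O,"pointer",(p-O)@x,(p-O)@y,"mark",(m-O)@x,(m-O)@y)
D=O-40*x-180*y; r=w(C,q((149,452)),46)[:2];print("dial",D,"ring",r)
print("pt cam", w(C,q((125,540)),84),w(C,q((147,500)),84))
im=cv2.imread("pics/w1.png");big=cv2.resize(cv2.convertScaleAbs(im[45:235,215:345],alpha=1.3,beta=35),None,fx=3,fy=3,interpolation=cv2.INTER_CUBIC)
outs=[]
for th in (-40,-35,-30,-25):
    b=big.copy();a=np.radians(th);u=np.array([np.cos(a),np.sin(a)]);v=np.array([-u[1],u[0]])
    for z,col in((84,(0,0,255)),(54,(0,255,0))):
        pts=[(px(C,np.r_[r+s*21*u+t*7*v,z])-[215,45])*3 for s,t in((1,1),(1,-1),(-1,-1),(-1,1))]
        cv2.polylines(b,[np.int32(pts)],True,col,1)
    cv2.putText(b,str(th),(20,560),0,.8,(255,0,0),2);outs.append(b[340:,40:240])
cv2.imwrite("pics/ov.png",np.hstack(outs))
E
```

```text
corners [ 655.81642274 -286.04863127] [ 442.56377041 -265.18933983] 214.27039871307048 -5.5866102918389
origin [574.01442765 -21.83019032] pointer 70.8068532108386 -215.08826028165953 mark 72.25711494402978 -195.72091900765702
dial [ 516.68136332 -197.08120953] ring [ 517.1636813  -198.93754798]
pt cam [ 500.27969212 -188.64268299   84.        ] [ 513.2453911  -196.84566882   84.        ]
```

View pics/ov.png

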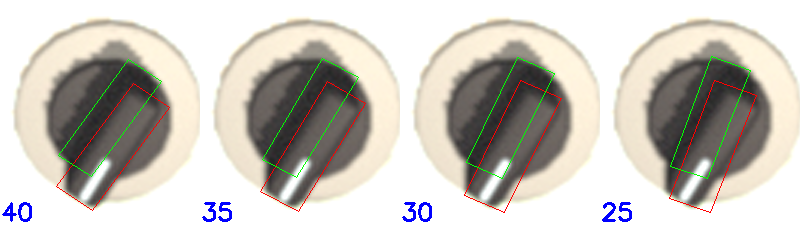

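The bar sits at a world angle of about -34°. The pointer needs 19.4 mm, which is about 46° clockwise.

carry_out([
  [[-5,-1,0],[0,0,-4.7]],
  [[-5,-1,0],[0,0,-4.7]],
  [[-5,-1,0],[0,0,-4.7]],
  [[-5,-1,0],[0,0,-4.7]],
  [[-4,-1,0],[0,0,-4.7]],
  [[-4,-2,0],[0,0,-4.7]],
  [[0,0,-20],[0,0,0]],
  [[0,0,-20],[0,0,0]],
  [[0,0,-20],[0,0,0]],
  [[0,0,-20],[0,0,0]],
  [[0,0,-20],[0,0,0]],
  [[0,0,-20],[0,0,0]],
  [[0,0,-15],[0,0,0]],
  [[0,0,-12],[0,0,0]],
  [[0,0,0],[0,0,0]],
  [[0,0,0],[0,0,0]],
], fingers=60)

```text
time: 3.35
ee_pos: [517.0, -198.4, 80.7]
tool_rot: [0.957, -0.289, 0.0, 0.0]
ft_force: [-0.9, -0.8, 0.1]
gripper_width: 60.2
grip_force: 0.0
```

carry_out([
  [[0,0,0],[0,0,0]],
  [[0,0,0],[0,0,0]],
  [[0,0,0],[0,0,0]],
  [[0,0,0],[0,0,0]],
  [[0,0,0],[0,0,0]],
  [[0,0,0],[0,0,0]],
  [[0,0,0],[0,0,0]],
], fingers=0, newtons=15)

```text
time: 4.05
ee_pos: [516.9, -198.1, 80.5]
tool_rot: [0.957, -0.289, 0.0, 0.0]
ft_force: [0.3, -0.8, -0.1]
gripper_width: 13.5
grip_force: 14.9
```

carry_out([
  [[0,0,0],[0,0,-3]],
  [[0,0,0],[0,0,-5]],
  [[0,0,0],[0,0,-5]],
  [[0,0,0],[0,0,-5]],
  [[0,0,0],[0,0,-5]],
  [[0,0,0],[0,0,-5]],
  [[0,0,0],[0,0,-5]],
  [[0,0,0],[0,0,-5]],
  [[0,0,0],[0,0,-5]],
  [[0,0,0],[0,0,-3]],
  [[0,0,0],[0,0,0]],
  [[0,0,0],[0,0,0]],
  [[0,0,0],[0,0,0]],
])

```text
time: 5.35
ee_pos: [517.1, -198.0, 80.5]
tool_rot: [0.769, -0.64, 0.0, -0.0]
ft_force: [0.1, 0.2, 0.2]
gripper_width: 13.8
grip_force: 14.9
```

```bash
python3 - <<'E'
from h import *
s=bot.read_state();im=bot.snapshot("wrist")[:,:,::-1];cv2.imwrite("pics/w2.png",im)
np.save("w2.npy",np.r_[s["ee_pos"],s["tool_rot"]])
C=cam("wrist",s)
x=np.array([.9953,-.0973]);y=np.array([.0973,.9953]);O=np.array([574,-21.8])
for p in((71,-195.7),(72,-195.7)): print(px(C,np.r_[O+p[0]*x+p[1]*y,47]))
print(s["q"],s["torque"],R.from_quat(s["tool_rot"]).as_matrix()[:2,0])
E
```

```text
[ 76.60142121 154.97064415]
[ 74.86994243 154.49991949]
[-5.22106895e-01  3.27390710e-01  1.72089478e+00  3.20809440e-04
  1.09287749e+00  2.43699020e+00] [ 0.17872398 -0.24425786 -0.06788794] [ 0.1813392  -0.98342061]
```

The tips should be in view at about (75,155) while still gripped, so I'll check there.

```bash
python3 - <<'E'
import cv2
im=cv2.imread("pics/w2.png")[80:230,10:210]
cv2.imwrite("pics/w2c.png",cv2.resize(cv2.convertScaleAbs(im,alpha=1.3,beta=30),None,fx=4,fy=4,interpolation=cv2.INTER_CUBIC))
E
```

```text
(no output)
```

View pics/w2c.png

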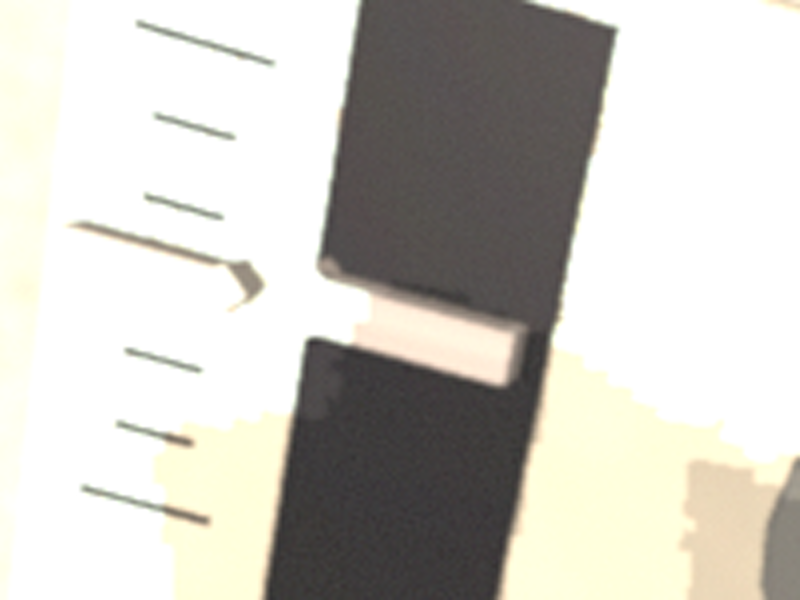

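The crop is overexposed. The tips are near (262,285) and (283,285) and roughly level, so I'll render it without brightening and zoom in.

```bash
python3 - <<'E'
import cv2,numpy as np
im=cv2.imread("pics/w2.png")[130:185,20:145].astype(float)
im=255*np.clip((im-120)/135,0,1)**2
cv2.imwrite("pics/w2d.png",cv2.resize(im.astype(np.uint8),None,fx=6,fy=6,interpolation=cv2.INTER_CUBIC))
E
```

```text
(no output)
```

View pics/w2d.png

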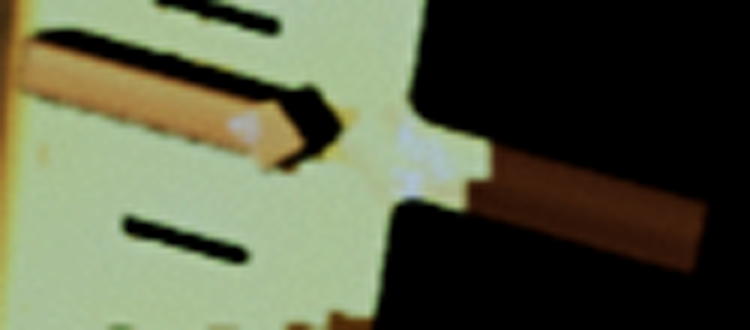

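```bash
python3 - <<'E'
from h import *
C=cam("wrist",st(np.load("w2.npy")))
q=lambda u:np.array(u)/6+[20,130]-.4
a=np.radians(-5.5);x=np.array([np.cos(a),np.sin(a)]);y=np.array([-x[1],x[0]]);O=np.array([574,-21.8])
for n,u in dict(tabU1=(40,42),tabU2=(260,100),tabL1=(25,92),tabL2=(255,155),tabtip=(303,142),pU1=(500,145),pU2=(700,203),pL1=(470,209),pL2=(690,272)).items():
    d=w(C,q(u),47)[:2]-O;print(n,np.round([d@x,d@y],2))
im=cv2.imread("pics/w2.png").astype(int)
# columns across pointer & tab: green channel
for c in (35,50,105,110,120,130): print(c,[int(v) for v in im[132:182,c,1]])
E
```

```text
tabU1 [  99.73 -198.56]
tabU2 [  78.95 -198.73]
tabL1 [ 100.66 -193.34]
tabL2 [  78.75 -193.24]
tabtip [  74.46 -195.78]
pU1 [  56.18 -200.69]
pU2 [  36.62 -200.34]
pL1 [  58.01 -193.63]
pL2 [  36.31 -193.26]
35 [237, 238, 235, 210, 128, 89, 127, 185, 219, 224, 223, 221, 219, 218, 213, 209, 211, 233, 238, 238, 237, 238, 237, 238, 237, 238, 237, 238, 237, 237, 238, 237, 237, 238, 237, 237, 237, 237, 237, 238, 237, 238, 237, 237, 237, 237, 237, 237, 237, 237]
50 [234, 239, 238, 237, 238, 238, 237, 217, 136, 86, 117, 174, 212, 224, 223, 221, 219, 219, 217, 212, 212, 228, 237, 238, 238, 237, 238, 237, 237, 237, 237, 238, 238, 237, 238, 238, 217, 121, 121, 205, 236, 238, 238, 237, 237, 237, 237, 237, 237, 237]
105 [40, 38, 36, 37, 37, 38, 36, 36, 37, 37, 37, 38, 37, 34, 38, 34, 36, 37, 48, 71, 88, 103, 130, 156, 163, 164, 166, 166, 166, 163, 161, 160, 158, 158, 159, 139, 79, 30, 20, 24, 24, 25, 22, 21, 20, 23, 24, 22, 23, 24]
110 [41, 39, 40, 39, 40, 39, 38, 37, 41, 38, 39, 38, 38, 37, 37, 39, 36, 36, 33, 32, 48, 70, 85, 112, 148, 162, 164, 166, 167, 167, 164, 163, 160, 159, 159, 160, 147, 104, 48, 23, 23, 24, 23, 20, 24, 18, 28, 21, 20, 26]
120 [39, 42, 39, 40, 40, 39, 40, 39, 39, 36, 39, 38, 39, 38, 40, 37, 37, 37, 38, 35, 32, 25, 32, 55, 73, 89, 118, 155, 164, 165, 166, 168, 166, 165, 163, 159, 157, 160, 160, 147, 100, 45, 24, 24, 25, 22, 22, 24, 22, 24]
130 [40, 40, 39, 36, 39, 40, 40, 40, 41, 36, 39, 40, 37, 39, 38, 40, 39, 36, 38, 40, 39, 36, 37, 39, 35, 40, 62, 76, 98, 133, 158, 163, 164, 166, 166, 168, 165, 161, 159, 158, 160, 159, 141, 82, 30, 26, 25, 27, 21, 24]
```

carry_out([
  [[0,0,0],[0,0,-1.3]],
  [[0,0,0],[0,0,-1.3]],
  [[0,0,0],[0,0,0]],
  [[0,0,0],[0,0,0]],
  [[0,0,0],[0,0,0]],
])

```text
time: 5.9
ee_pos: [517.1, -198.0, 80.5]
tool_rot: [0.754, -0.657, 0.0, -0.0]
ft_force: [1.7, 1.3, -0.1]
gripper_width: 14.0
grip_force: 14.9
```

carry_out([
  [[0,0,0],[0,0,0]],
  [[0,0,0],[0,0,0]],
  [[0,0,0],[0,0,0]],
  [[0,0,0],[0,0,0]],
  [[0,0,0],[0,0,0]],
], fingers=50)

```text
time: 6.4
ee_pos: [516.7, -198.0, 80.4]
tool_rot: [0.754, -0.657, -0.0, 0.0]
ft_force: [0.6, 0.7, 0.5]
gripper_width: 48.6
grip_force: 0.0
```

carry_out([
  [[0,0,20],[0,0,0]],
  [[0,0,25],[0,0,0]],
  [[0,0,30],[0,0,0]],
  [[0,0,30],[0,0,0]],
  [[5,0,25],[0,0,5.4]],
  [[5,2,16],[0,0,8]],
  [[5,2,0],[0,0,8]],
  [[5,2,0],[0,0,8]],
  [[4,1,0],[0,0,8]],
  [[4,1,0],[0,0,8]],
  [[0,0,0],[0,0,8]],
  [[0,0,0],[0,0,8]],
  [[0,0,0],[0,0,8]],
  [[0,0,0],[0,0,8]],
  [[0,0,0],[0,0,0]],
  [[0,0,0],[0,0,0]],
])

```text
time: 8.0
ee_pos: [544.8, -190.0, 226.4]
tool_rot: [0.999, -0.043, -0.0, 0.0]
ft_force: [0.3, -0.4, -0.7]
gripper_width: 49.8
grip_force: 0.0
```

```bash
python3 - <<'E'
from h import *
s=bot.read_state();im=bot.snapshot("wrist")[:,:,::-1];cv2.imwrite("pics/w3.png",im)
np.save("w3.npy",np.r_[s["ee_pos"],s["tool_rot"]])
print(s["ee_pos"],s["tool_rot"])
C=cam("wrist",s)
im=im[...].astype(int)
a=np.radians(-5.5);x=np.array([np.cos(a),np.sin(a)]);y=np.array([-x[1],x[0]]);O=np.array([574,-21.8])
u,v=px(C,np.r_[O+72*x-195.8*y,47]);print("mark",u,v)
b=im[int(v)-35:int(v)+45,int(u)-30:int(u)+40]
b2=255*np.clip((b-90)/160,0,1)**1.5
b1=np.clip(b*1.6,0,255)
o=np.hstack([cv2.resize(t.astype(np.uint8),None,fx=5,fy=5,interpolation=cv2.INTER_CUBIC) for t in (b1,b2)])
cv2.imwrite("pics/w3c.png",o);print(int(u)-30,int(v)-35,o.shape)
E
```

```text
[ 544.78301727 -189.96269661  226.37529394] [ 9.99066402e-01 -4.32008483e-02 -1.08507357e-04  4.78448031e-06]
mark 281.54529466291456 86.13703230928076
251 51 (400, 700, 3)
```

View pics/w3c.png

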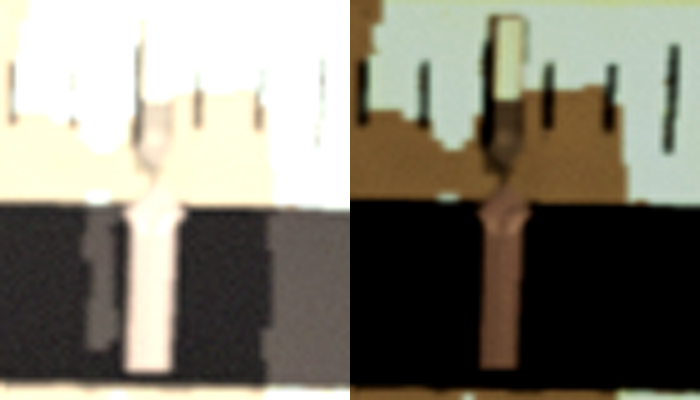

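The tips look level: in the right panel the mark tip is at about (505,172) and the pointer tip at about (504,190). I'll check that in mixer coordinates and work out the drive angle from the same image.

```bash
python3 - <<'E'
from h import *
C=cam("wrist",st(np.load("w3.npy")))
a=np.radians(-5.5);x=np.array([np.cos(a),np.sin(a)]);y=np.array([-x[1],x[0]]);O=np.array([574,-21.8])
for n,u in dict(tabT=(508,20),tabB=(508,95),tip=(505,172),ptip=(504,188),pU=(502,240),pB=(500,360)).items():
    d=w(C,np.array([(u[0]-350)/5+251,u[1]/5+51])-.4,47)[:2]-O;print(n,np.round([d@x,d@y],2))
im=cv2.imread("pics/w3.png")
g=cv2.cvtColor(im,cv2.COLOR_BGR2GRAY).astype(int)
for r in (70,75,80):print([int(v) for v in g[r,270:295]])
for r in (100,110,120):print([int(v) for v in g[r,270:295]])
u,v=px(C,np.r_[O,74]);print("drive",u,v)
E
python3 - <<'E'
import sys;sys.path.insert(0,'.')
from h import *
C=cam("wrist",st(np.load("w1.npy")))
# block tops in 800x600 pic w1b (centres of 4 light squares)
for u in [(120,222),(154,249),(127,276),(94,252)]: print(w(C,np.array(u)*.64,74))
E
```

```text
tabT [ 100.42 -195.53]
tabB [  87.08 -195.95]
tip [  73.05 -195.82]
ptip [  70.09 -195.72]
pU [  60.37 -195.63]
pB [  37.33 -195.94]
[227, 226, 227, 226, 226, 227, 224, 184, 108, 141, 196, 211, 213, 209, 192, 170, 166, 168, 166, 141, 102, 124, 163, 172, 171]
[226, 226, 226, 226, 225, 209, 172, 127, 84, 108, 139, 145, 144, 142, 136, 144, 166, 171, 168, 139, 108, 135, 168, 171, 174]
[213, 218, 216, 200, 177, 168, 157, 131, 116, 139, 149, 153, 152, 150, 152, 158, 165, 168, 170, 169, 170, 172, 172, 171, 170]
[60, 59, 57, 48, 29, 26, 60, 115, 154, 161, 162, 166, 167, 167, 161, 132, 74, 32, 27, 22, 27, 24, 23, 23, 28]
[57, 61, 60, 50, 31, 33, 76, 128, 155, 159, 161, 166, 168, 162, 148, 106, 52, 26, 28, 26, 27, 25, 24, 24, 24]
[56, 53, 45, 28, 22, 49, 101, 143, 158, 159, 160, 162, 164, 156, 130, 71, 29, 24, 24, 23, 21, 22, 25, 25, 26]
drive 74.26694616652301 163.31865522818518
[594.10633323 -29.33787721  74.        ]
[576.18120672 -45.89735705  74.        ]
[561.18753656 -25.73059405  74.        ]
[577.72504658  -9.35914656  74.        ]
```

The pointer is set within about 0.2 mm. Next I'll take views over the drive and over the likely beater.

carry_out([
  [[10,40,0],[0,0,0]],
  [[10,41,0],[0,0,0]],
  [[10,41,0],[0,0,0]],
  [[10,41,0],[0,0,0]],
  [[0,0,0],[0,0,0]],
  [[0,0,0],[0,0,0]],
  [[0,0,0],[0,0,0]],
], fingers=94)

```text
time: 8.75
ee_pos: [584.7, -27.9, 226.4]
tool_rot: [0.999, -0.042, -0.0, 0.0]
ft_force: [-0.1, -0.8, -0.9]
gripper_width: 94.2
grip_force: 0.0
```

```bash
python3 - <<'E'
from h import *
s=bot.read_state();im=bot.snapshot("wrist")[:,:,::-1];cv2.imwrite("pics/w4.png",im)
np.save("w4.npy",np.r_[s["ee_pos"],s["tool_rot"]]);print(s["ee_pos"])
E
```

```text
[584.69729043 -27.86760877 226.38979168]
```

carry_out([
  [[-11,29,0],[0,0,0]],
  [[-11,29,0],[0,0,0]],
  [[-11,29,0],[0,0,0]],
  [[-11,29,0],[0,0,0]],
  [[-11,29,0],[0,0,0]],
  [[-12,29,0],[0,0,0]],
  [[-12,29,0],[0,0,0]],
  [[-12,29,0],[0,0,0]],
  [[-12,30,0],[0,0,0]],
  [[-12,30,0],[0,0,0]],
  [[0,0,0],[0,0,0]],
  [[0,0,0],[0,0,0]],
  [[0,0,0],[0,0,0]],
])

```text
time: 10.1
ee_pos: [470.6, 263.5, 226.4]
tool_rot: [0.999, -0.043, 0.0, 0.0]
ft_force: [-0.7, 0.5, -0.2]
gripper_width: 93.9
grip_force: 0.0
```

```bash
python3 - <<'E'
from h import *
s=bot.read_state();im=bot.snapshot("wrist")[:,:,::-1];cv2.imwrite("pics/w5.png",im)
np.save("w5.npy",np.r_[s["ee_pos"],s["tool_rot"]]);print(s["ee_pos"])
im4=cv2.imread("pics/w4.png")
u,v=px(cam("wrist",st(np.load("w4.npy"))),[577,-27,74]);u,v=int(u)-33,int(v)-33;print("crop4",u,v)
a=cv2.resize(im4[v:v+66,u:u+66],(396,396),interpolation=cv2.INTER_CUBIC)
b=im[30:230,130:330]; b=cv2.resize(b,(400,400),interpolation=cv2.INTER_CUBIC)
cv2.imwrite("pics/c45.png",np.hstack([cv2.copyMakeBorder(a,0,4,0,0,0),b]))
E
```

```text
[470.64125807 263.51057571 226.43306962]
crop4 220 152
```

View pics/c45.png

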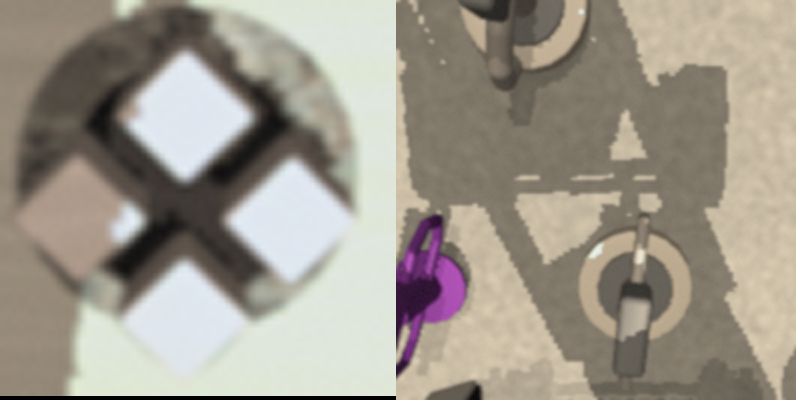

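Left crop: the drive's four blocks have outer corners at (17,215), (187,48), (355,215) and (185,380). Right crop: the thin-wire beater has its grip from (636,287) to (629,376) and its stand ring at (635,285). The thick-armed hook is in the upper stand.

```bash
python3 - <<'E'
from h import *
C=cam("wrist",st(np.load("w4.npy")))
q=lambda u:np.array(u)/6+[220,152]-.4
L,T,Rr,B=[w(C,q(u),74)[:2] for u in[(17,215),(187,48),(355,215),(185,380)]]
print("drive c",(L+Rr)/2,(T+B)/2,np.linalg.norm(L-Rr),np.linalg.norm(T-B))
for d in(L-Rr,T-B): print("slot ang",(np.degrees(np.arctan2(d[1],d[0]))+45)%90)
C=cam("wrist",st(np.load("w5.npy")))
q=lambda u:(np.array(u)-[396,0])/2+[130,30]-.25
a,b=w(C,q((636,287)),116)[:2],w(C,q((629,376)),116)[:2]
print("grip",(a+b)/2,np.linalg.norm(a-b),np.degrees(np.arctan2(*(a-b)[::-1])))
print("ring",w(C,q((635,285)),24)[:2],"loop tip",w(C,q((643,215)),70)[:2])
im=cv2.imread("pics/w5.png").astype(int)
g=im.sum(2)//3
for r in(178,184,190,196,202,208,214):print(r,[int(t) for t in g[r,230:268]])
E
```

```text
drive c [575.81669506 -23.70218252] [575.33300381 -23.65608433] 54.31170324764901 55.48305959355
slot ang 40.086990249962355
slot ang 39.58508108782347
grip [466.48695125 269.03954853] 39.235803694842396 -9.544099405648574
ring [465.24109468 269.39363022] loop tip [509.16382195 260.98010567]
178 [150, 120, 99, 95, 98, 97, 97, 97, 96, 97, 93, 82, 66, 67, 77, 84, 85, 81, 76, 74, 69, 67, 66, 65, 61, 59, 54, 61, 81, 94, 96, 96, 96, 96, 98, 95, 94, 107]
184 [166, 168, 164, 141, 109, 95, 96, 94, 96, 92, 85, 85, 107, 129, 146, 156, 159, 161, 163, 169, 172, 174, 177, 179, 176, 161, 137, 108, 89, 92, 97, 95, 94, 95, 103, 121, 146, 163]
190 [166, 164, 166, 167, 166, 166, 167, 164, 153, 134, 106, 102, 123, 142, 154, 158, 161, 165, 168, 171, 173, 177, 178, 176, 164, 141, 113, 100, 115, 130, 144, 160, 167, 167, 165, 165, 164, 165]
196 [121, 119, 120, 129, 142, 156, 161, 165, 162, 143, 115, 118, 136, 150, 157, 161, 164, 167, 168, 151, 120, 105, 94, 90, 82, 83, 119, 155, 167, 165, 165, 163, 157, 150, 144, 133, 123, 118]
202 [119, 118, 118, 118, 118, 117, 118, 114, 106, 91, 80, 86, 92, 95, 96, 95, 96, 95, 93, 93, 93, 93, 91, 86, 80, 86, 104, 117, 122, 123, 123, 124, 122, 120, 120, 118, 119, 117]
208 [116, 115, 118, 118, 119, 117, 117, 116, 101, 80, 83, 91, 94, 95, 95, 95, 94, 94, 94, 92, 93, 91, 87, 80, 79, 98, 118, 122, 120, 120, 119, 118, 117, 119, 119, 120, 118, 119]
214 [118, 117, 117, 116, 118, 117, 116, 108, 92, 83, 88, 92, 95, 96, 94, 92, 92, 93, 94, 94, 91, 89, 81, 75, 92, 117, 119, 121, 119, 124, 121, 122, 121, 121, 119, 119, 120, 123]
```

carry_out([
  [[-2,2,0],[0,0,-2.5]],
  [[-2.5,3.7,0],[0,0,-2.5]],
  [[0,0,-20],[0,0,0]],
  [[0,0,-20],[0,0,0]],
  [[0,0,-20],[0,0,0]],
  [[0,0,-20],[0,0,0]],
  [[0,0,-20],[0,0,0]],
  [[0,0,-13],[0,0,0]],
  [[0,0,-10.5],[0,0,0]],
  [[0,0,0],[0,0,0]],
  [[0,0,0],[0,0,0]],
], fingers=60)

```text
time: 11.25
ee_pos: [466.0, 270.7, 103.4]
tool_rot: [0.996, -0.086, 0.0, -0.0]
ft_force: [-1.1, -1.0, 0.8]
gripper_width: 59.8
grip_force: 0.0
```

carry_out([
  [[0,0,0],[0,0,0]],
  [[0,0,0],[0,0,0]],
  [[0,0,0],[0,0,0]],
  [[0,0,0],[0,0,0]],
  [[0,0,0],[0,0,0]],
  [[0,0,0],[0,0,0]],
  [[0,0,0],[0,0,0]],
], fingers=0, newtons=45)

```text
time: 11.95
ee_pos: [465.2, 270.6, 102.8]
tool_rot: [0.996, -0.085, -0.0, 0.0]
ft_force: [0.3, -0.5, -0.9]
gripper_width: 14.1
grip_force: 44.9
```

carry_out([
  [[0,0,10],[0,0,0]],
  [[0,0,20],[0,0,0]],
  [[0,0,30],[0,0,0]],
  [[0,0,30],[0,0,0]],
  [[0,0,30],[0,0,0]],
  [[5,-14,0],[0,0,3.2]],
  [[10,-28,0],[0,0,5.8]],
  [[10,-28,0],[0,0,5.8]],
  [[10,-28,0],[0,0,5.8]],
  [[10,-28,0],[0,0,5.8]],
  [[10,-28,0],[0,0,5.8]],
  [[10,-28,0],[0,0,5.8]],
  [[10,-28,0],[0,0,5.8]],
  [[10,-28,0],[0,0,5.8]],
  [[10,-28,0],[0,0,0]],
  [[10,-20,0],[0,0,0]],
  [[5,-8,0],[0,0,0]],
  [[0,0,0],[0,0,0]],
  [[0,0,0],[0,0,0]],
  [[0,0,0],[0,0,0]],
])

```text
time: 13.95
ee_pos: [574.9, -22.0, 222.9]
tool_rot: [0.94, 0.341, -0.0, -0.0]
ft_force: [0.3, -0.2, -2.4]
gripper_width: 13.9
grip_force: 45.0
```

```bash
python3 - <<'E'
from h import *
s=bot.read_state();im=bot.snapshot("wrist")[:,:,::-1];cv2.imwrite("pics/w6.png",im);cv2.imwrite("pics/s6.png",bot.snapshot("scene")[:,:,::-1])
np.save("w6.npy",np.r_[s["ee_pos"],s["tool_rot"]]);print(s["ee_pos"],s["tool_rot"],s["ft_force"])
print(np.degrees(np.arctan2(*R.from_quat(s["tool_rot"]).as_matrix()[1::-1,0])))
C=cam("wrist",s);print(px(C,[575.6,-23.7,74]))
E
```

```text
[574.88808497 -22.01500791 222.93089177] [ 9.40019130e-01  3.41121522e-01 -1.45893589e-04 -3.48452826e-04] [ 0.31400373 -0.22520041 -2.37852104]
39.890439659986605
[256.69584163 179.89753882]
```

carry_out([
  [[0.5,-1.5,-15],[0,0,0]],
  [[0,0,-18],[0,0,0]],
  [[0,0,-14],[0,0,0]],
  [[0,0,-3],[0,0,0]],
  [[0,0,-2],[0,0,0]],
  [[0,0,-2],[0,0,0]],
  [[0,0,-1],[0,0,0]],
  [[0,0,0],[0,0,0]],
  [[0,0,0],[0,0,0]],
])

```text
time: 14.95
ee_pos: [576.2, -24.8, 168.5]
tool_rot: [0.94, 0.34, 0.0, 0.0]
ft_force: [0.4, -0.2, -1.8]
gripper_width: 13.7
grip_force: 45.0
```

carry_out([
  [[0,0,-1],[0,0,0]],
  [[0,0,-1],[0,0,0]],
  [[0,0,-1],[0,0,0]],
  [[0,0,0],[0,0,0]],
])

```text
time: 15.35
ee_pos: [575.8, -24.8, 164.8]
tool_rot: [0.94, 0.34, -0.0, -0.0]
ft_force: [-0.3, 0.7, -1.8]
gripper_width: 14.0
grip_force: 45.0
```

Already about 4 mm below the unmeshed height with no reaction force, so the tip is entering the slots.

carry_out([
  [[0,0,-1],[0,0,0]],
  [[0,0,-1],[0,0,0]],
  [[0,0,-1],[0,0,0]],
  [[0,0,0],[0,0,0]],
])

```text
time: 15.75
ee_pos: [576.0, -24.6, 161.7]
tool_rot: [0.94, 0.341, 0.0, -0.0]
ft_force: [0.6, 0.3, -2.3]
gripper_width: 13.8
grip_force: 45.0
```

carry_out([
  [[0,0,-1],[0,0,0]],
  [[0,0,-1],[0,0,0]],
  [[0,0,-1],[0,0,0]],
  [[0,0,0],[0,0,0]],
])

```text
time: 16.15
ee_pos: [576.0, -24.6, 158.8]
tool_rot: [0.94, 0.34, 0.0, -0.0]
ft_force: [1.2, 1.7, -1.0]
gripper_width: 13.9
grip_force: 45.0
```

carry_out([
  [[0,0,-1],[0,0,0]],
  [[0,0,-1],[0,0,0]],
  [[0,0,-1],[0,0,0]],
  [[0,0,0],[0,0,0]],
])

```text
time: 16.55
ee_pos: [576.0, -24.7, 155.8]
tool_rot: [0.94, 0.34, 0.0, -0.0]
ft_force: [1.3, 1.7, -0.6]
gripper_width: 13.8
grip_force: 45.0
```

carry_out([
  [[0,0,-1],[0,0,0]],
  [[0,0,-1],[0,0,0]],
  [[0,0,-1],[0,0,0]],
  [[0,0,0],[0,0,0]],
])

```text
time: 16.95
ee_pos: [575.9, -24.7, 152.8]
tool_rot: [0.94, 0.34, 0.0, -0.0]
ft_force: [0.1, 1.1, -0.7]
gripper_width: 13.8
grip_force: 45.0
```

carry_out([
  [[0,0,-1],[0,0,0]],
  [[0,0,-1],[0,0,0]],
  [[0,0,-1],[0,0,0]],
  [[0,0,0],[0,0,0]],
])

```text
time: 17.35
ee_pos: [576.1, -24.8, 150.3]
tool_rot: [0.94, 0.34, 0.0, 0.0]
ft_force: [-0.9, 1.3, 3.3]
gripper_width: 14.1
grip_force: 45.0
```

carry_out([
  [[0,0,-1],[0,0,0]],
  [[0,0,-1],[0,0,0]],
  [[0,0,-1],[0,0,0]],
  [[0,0,0],[0,0,0]],
])

```text
time: 17.75
ee_pos: [576.1, -24.8, 147.2]
tool_rot: [0.94, 0.34, 0.0, 0.0]
ft_force: [0.1, 1.2, 5.3]
gripper_width: 14.3
grip_force: 45.0
```

carry_out([
  [[0,0,-1],[0,0,0]],
  [[0,0,-1],[0,0,0]],
  [[0,0,-1],[0,0,0]],
  [[0,0,0],[0,0,0]],
])

```text
time: 18.15
ee_pos: [576.2, -24.8, 144.6]
tool_rot: [0.94, 0.34, 0.0, 0.0]
ft_force: [-0.9, 2.6, 7.9]
gripper_width: 13.7
grip_force: 45.0
```

carry_out([
  [[0,0,-1],[0,0,0]],
  [[0,0,-0.5],[0,0,0]],
  [[0,0,0],[0,0,0]],
])

```text
time: 18.45
ee_pos: [576.2, -24.8, 143.3]
tool_rot: [0.94, 0.341, 0.0, 0.0]
ft_force: [-1.0, 1.6, 7.6]
gripper_width: 14.2
grip_force: 45.0
```

carry_out([
  [[0,0,-0.5],[0,0,0]],
  [[0,0,-0.5],[0,0,0]],
  [[0,0,0],[0,0,0]],
])

```text
time: 18.75
ee_pos: [576.2, -24.8, 142.6]
tool_rot: [0.94, 0.341, 0.0, 0.0]
ft_force: [-1.7, 3.0, 8.9]
gripper_width: 14.0
grip_force: 45.0
```

carry_out([
  [[0,0,-0.5],[0,0,0]],
  [[0,0,0],[0,0,0]],
  [[0,0,0],[0,0,0]],
])

```text
time: 19.05
ee_pos: [576.3, -24.8, 142.5]
tool_rot: [0.94, 0.341, 0.0, 0.0]
ft_force: [-2.2, 2.5, 10.2]
gripper_width: 14.2
grip_force: 45.0
```

carry_out([
  [[0,0,-0.5],[0,0,0]],
  [[0,0,0],[0,0,0]],
  [[0,0,0],[0,0,0]],
])

```text
time: 19.35
ee_pos: [576.5, -24.8, 142.5]
tool_rot: [0.94, 0.341, 0.001, 0.0]
ft_force: [-3.5, 2.5, 11.0]
gripper_width: 13.9
grip_force: 45.0
```

The force climbs while z stays at 142.5, so the drive is at or next to its bottom stop. One last look to confirm.

```bash
python3 - <<'E'
from h import *
s=bot.read_state();print(s["ft_force"],s["ee_pos"])
a=bot.snapshot("wrist")[:,:,::-1];b=bot.snapshot("scene")[:,:,::-1]
cv2.imwrite("pics/fin.png",np.hstack([cv2.resize(a,(400,300)),cv2.resize(b[120:300,110:350],(400,300))]))
E
```

```text
[-3.47480265  2.49625678 10.99061667] [576.46074167 -24.76627034 142.54142631]
```

View pics/fin.png

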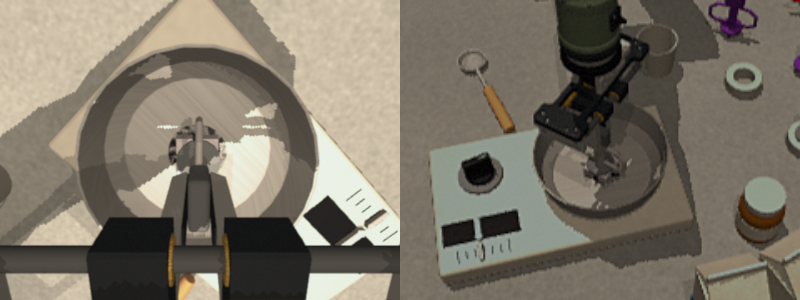

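The beater sits in the drive in the bowl, the pointer is at the mark (right half, about (482,237)), and the bystanders are in place. I'll hand it in.

```bash
python3 -c "
from cell import bot
print(bot.finish_job())"
```

```text
the job is handed in; nothing more can be done
None
```

I've handed the job in: the pointer is at the mark (about 0.2 mm by camera), and the beater is meshed, fully home, held in the gripper and pressed to about the bottom of the spring travel at about 11 N measured; no verdict came back.

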